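Load a spice jar through the spring flap of a spice lane

TASK

Put the loose spice jar upright into the open mouth of the wooden spice lane, push it along the lane floor through the orange spring flap, and press it home, firmly but gently, against the padded end stop. Then let go and come away so that the flap swings shut behind it and the jar is left standing in the lane, and do not disturb the other things.

Things in the scene. Friction and masses are not known exactly. Their poses are not given: they have to be found in the camera images.
- jar_center (a point): Spice jar standing on the black hob (top at 5 mm) (others are in the wall rack): clear glass, brown label, red cap, 45 mm diameter, 106 mm tall, about 0.11 kg. This point: its centre, 53 mm above its underside, z up. The cap, its top 21 mm, is the place to grip: fingers there stay above all of the lane.
- lane: Wooden spice lane, open-topped channel fixed to the surface, 305 x 100 mm. Origin on the work surface under the middle of the gate; x runs in from mouth through gate to end stop, y left going in, z up. Floor top z = 8 mm, sides 6 mm thick, top z = 56 mm; nothing of it is above 70 mm. It does not move when pushed.
- mouth (a point): Point on the lane floor in the mouth bay, at lane x = -45, y = 0, z = 8 mm, axes as the lane's: here the jar fits upright in front of the shut flap. The bay runs from lane x = -78 to -6 mm between inner faces at y = -27 and +27 mm, open in front and above.
- rear (a point): Point on the lane floor in the rear bay, at lane x = 75, y = 0, z = 8 mm, axes as the lane's: with its axis beyond this x the jar is clear of the flap's swing. The bay runs from lane x = 6 to 206 mm between inner faces at y = -27 (right) and +39 mm (left).
- flap (a joint): Orange upright flap, 53 mm long, 4 mm thick, z 11 to 57 mm, on an upright hinge at lane x = 0, y = +33 mm. Shut (0) it stands across the lane at x = 0. It opens only inward (+x); rad, to 1.75; at about 1.5 it lies along the left side, clear of the jar. A spring shuts it; the jar needs about 1 to 3 N to pass and is then rubbed on its left.
- stop_rail: Aluminium rail outside the right lane side, 125 mm long; origin: its front end, lane x = 85, y = -36.5, z = 44 mm, lane axes. The grey end stop clamped on it reaches across the rear bay, z 19 to 69 mm. Its place is not measured: the black rubber pad faces the gate anywhere from lane x = 105 to 180 mm. Pad sprung, 1 mm per 3 N; jar home once it presses it with 5 N or more; over 16 N is too hard.
- salt_center (a point): Centre of a bystander, a glass salt shaker with a grey cap, 44 mm diameter, 90 mm tall, this point 45 mm above its underside.
- tea_center (a point): Centre of a bystander, a tea light in a metal cup, 38 mm diameter, 15 mm tall.
- stopper_center (a point): Centre of a bystander, a wine cork standing on end, 24 mm diameter, 40 mm tall.

How it is judged:
On the way, in this order (a step that is already met when the one before it is completed fails the run):
1. the jar is upright in the mouth of the lane, on or within 8 mm of its floor, in front of the flap (y of jar_center in the frame of lane between -0.012 and 0.02 m and z of jar_center in the frame of lane below 0.069 m and angle between jar_center's own z axis and vertical below 0.2 rad and x of jar_center in the frame of lane between -0.09 and -0.022 m), for 0.1 s.
2. the jar passes the gate low in the lane, with the flap held open by it (y of jar_center in the frame of lane between -0.012 and 0.02 m and z of jar_center in the frame of lane below 0.069 m and angle between jar_center's own z axis and vertical below 0.2 rad and x of jar_center in the frame of lane between -0.005 and 0.045 m and value of joint flap above 0.35 rad), for 0.05 s.
3. the jar, standing in the rear bay, presses on the end stop with 5 N or more (y of jar_center in the frame of lane between -0.012 and 0.02 m and z of jar_center in the frame of lane below 0.069 m and angle between jar_center's own z axis and vertical below 0.2 rad and x of jar_center in the frame of lane above 0.072 m and contact force between jar and stop_rail above 5 N), for 0.15 s.
At the end, for the whole second after the job is handed in: The jar stands upright (within 0.2 rad) on the lane floor in the rear bay, its axis more than 72 mm beyond the gate and within 12 mm right and 20 mm left of the lane's middle line, at rest and released, after having been pressed against the end stop; the flap is shut (below 0.08 rad) (y of jar_center in the frame of lane between -0.012 and 0.02 m and z of jar_center in the frame of lane below 0.069 m and angle between jar_center's own z axis and vertical below 0.2 rad and x of jar_center in the frame of lane between 0.072 and 0.17 m and value of joint flap below 0.08 rad and linear speed of jar below 0.02 m/s and contact force between jar and the fingers below 0.1 N); the robot touches nothing.
It fails at once if the end stop is pressed with more than 16 N (contact force between anything else and stop_rail above 16 N).
It fails at once if the salt shaker, tea light or cork is moved more than 20 mm (distance of any of salt_center, tea_center, stopper_center from where it was at the start of the episode above 0.02 m).
It also fails if it takes over 51 s, if anything falls off the work surface, if the arm or the gripper's body presses on something with over 40 N, if the wrist force passes 120 N, or if a joint passes its speed limit or range.

ROBOT

A 7-joint arm with a two-finger parallel gripper is mounted at the origin on a cart in front of the work surface, level with it; the furniture and walls round the work are solid. World frame = base frame: x ahead of the robot, y to its left, z up, the work surface at z = 0. Lengths are in m, angles in rad, forces in N, time in s.
With the tool pointing down it reaches from about 0.4 to 0.85 m from the base axis. Payload 4.5 kg.
Tool frame: the origin (TCP) lies midway between the tips of the shut fingers; the grasp point (between the pads) lies 19 mm behind it; y points along the fingers, z is the direction in which the jaws open and shut, and the axes are right-handed (so a half turn about y gives the same grasp; the last joint's range is limited). The gripper opens to 88 mm and grips with 3 to 60 N. Pads are 18 mm wide; open, the fingers measure 123 mm over their backs; the gripper's body (75 mm by 187 mm) begins 45 mm behind the grasp point.
Start: joints at [-1.195, 0.689, -0.195, 1.565, 0.157, 0.902, -0.215], TCP at [0.209, 0.589, 0.209] pointing down, gripper open.
Joint ranges: [-3.01, 3.01], [-0.46, 2.08], [-1.47, 1.51], [0.13, 2.56], [-1, 4.14], [0.04, 2.09], [-2.66, 2.66]. Speed limits (rad/s): [2.57, 2.57, 3.14, 3.14, 3.14, 3.14, 3.14].

INTERFACE

Orientations are given as a unit quaternion [x, y, z, w].
In Python, from plant import r, snapshot, get_calibration, job, boxes_of gives the robot as it stands. The module is installed in compiled form; this text tells all that it offers.
- The arm moves only by the shell command python3 -m handwheel 'ROWS' [OPENING] [FORCE]. ROWS is JSON, a list that holds one entry, the list of rows, each a list of 6 numbers: the shift along the tool's x, y, z as a fraction of full scale, then the turn, a rotation vector about the tool's x, y, z as a fraction of full scale. In form: [[[x, y, z, wx, wy, wz], ...]]. A call has 1 to 12 rows; each row is the pose to reach, as a shift and turn from the pose commanded when the call began, along the tool's axes at that moment, turning the shorter way round; what a row does not reach only later rows make up. Full scale, the value 1, is 100 cm for a shift and 180 degrees for a turn. A row lasts 1/12 s, in which the tool goes at most 41.7 mm and 7.16 degrees, less where a joint would pass 70% of its speed; a pose out of reach is approached as far as the arm can. A call with a number of a shift or a turn outside -1 to 1 is refused whole. A call with a gripper value outside its range is refused whole. OPENING is the opening, from -1 (shut) to 1 (fully open), set as the call begins (- or left out, the last holds). The fingers move at their own pace and stop on an object; FORCE is the grip in N (left out, the last holds). Time passes only in rows, so rows that repeat a pose let the fingers close. It gives the time, the measured TCP pose, the force and the opening at its end, in the units of the state.
- r.get_state(): the state, without advancing time (a new reading comes with each control period).
- snapshot(name): name is "scene" or "top" or "wrist"; returns the picture (400x640x3 uint8, red, green, blue); there is no depth.
- get_calibration(name): a dict with "fx", "fy", "cx", "cy" (pixels), "k1" (the pictures are not rectified: a ray, as slopes to the right and down, at radius r is drawn at 1 + k1 r^2 times it, then the intrinsics apply), "T" (4x4, takes a point from camera to world coordinates). Camera axes: x right, y down, z forward; pixel columns grow to the right and rows downward; lengths in m; the calibration is good to about 2 mm. A picture is of the moment at which its call begins: read the wrist's pose just before it. get_calibration takes no time and is no camera call; for the wrist camera it gives the pose at the moment of the call.
- job.finish_job(): hands the job in, once; it reports no verdict.
Trained networks look in the newest picture that a camera, given by its name, has taken for a name from the list of things; names that differ only in an ending like _2 or _b are one class to them, and where a whole thing is asked for, a point or a joint stands for the part that bears it (a point fixed in the world has none). Each returns a list of dicts, best first, with "confidence" (0 to 1); they miss things now and then, are a little off and sometimes report something else, mostly with a low value. They report only what shows in the picture. A call takes as long as a camera call.
- boxes_of(thing, camera): "bbox" ([left, top, right, bottom] in pixels, round what is visible of it).
The state is a dict: "clock": time; "q": joint angles; "qd": joint speeds; "joint_torque": joint torques, N m; "tool_pos": TCP position; "eef_rot": TCP orientation; "contact_force": force on the tool from outside, world axes, zero at the start; "moment": the same for the moment, N m; "opening": opening from 0.0 (shut) to 1.0 (fully open).
Only numpy, scipy, OpenCV 4.12 (cv2) and the standard library are available. Lean on these libraries where they do the work, as an engineer would, in place of code of your own. Each camera call takes 0.05 s, during which the arm holds its last target. There are 200 camera calls.

## Working session

There is one attempt and no reset: what is moved stays moved. The work goes in short steps, Python scripts to look and compute and a shell command to move; the robot and the scene stay as the last step left them, time stands still between calls to the robot, and variables do not carry over. Pictures are saved under pics/ and viewed, about 8 in all and at most 12, crops included, and the job is handed in when it is done.

```bash
mkdir -p pics
cat > h.py <<'E'
import numpy as np, cv2
from plant import r, snapshot, get_calibration, job, boxes_of
from scipy.spatial.transform import Rotation as R
def save(name,fn):
    im=snapshot(name); cv2.imwrite('pics/'+fn,im[:,:,::-1]); return im
def ray(c,u,v):
    K=np.array([[c['fx'],0,c['cx']],[0,c['fy'],c['cy']],[0,0,1.]])
    p=cv2.undistortPoints(np.array([[[u,v]]],float),K,np.array([c['k1'],0,0,0.]))[0,0]
    T=np.array(c['T']); return T[:3,3],T[:3,:3]@np.array([p[0],p[1],1])
def at_z(c,u,v,z):
    o,d=ray(c,u,v); return o+d*(z-o[2])/d[2]
def proj(c,P):
    T=np.array(c['T']); p=(np.asarray(P)-T[:3,3])@T[:3,:3]
    x=p[...,0]/p[...,2];y=p[...,1]/p[...,2];k=1+c['k1']*(x*x+y*y)
    return np.stack([c['fx']*x*k+c['cx'],c['fy']*y*k+c['cy']],-1)
E
python3 - <<'E'
from h import *
np.set_printoptions(precision=3,suppress=True)
s=r.get_state(); print(s['tool_pos'],s['eef_rot'],s['opening'],s['clock'],R.from_quat(s['eef_rot']).as_matrix())
for n in ['scene','top']:
    save(n,n+'0.png'); c=get_calibration(n); print(n,c)
    for t in ['jar_center','lane','flap','stop_rail','salt_center','tea_center','stopper_center']:
        print(t,[(np.round(b['bbox'],1).tolist(),round(b['confidence'],2)) for b in boxes_of(t,n)][:3])
E
```

```text
[0.209 0.588 0.208] [ 0.697 -0.12   0.12  -0.696] 1.0029787681903015 0.0 [[ 0.942 -0.     0.335]
 [-0.335 -0.002  0.942]
 [ 0.    -1.    -0.002]]
scene {'fx': 496.9866166401161, 'fy': 496.9866166401161, 'cx': 320.5641029595771, 'cy': 198.75443967264147, 'k1': -0.15031811977170756, 'T': array([[ 0.375, -0.689,  0.62 , -0.088],
       [-0.927, -0.272,  0.259, -0.255],
       [-0.01 , -0.672, -0.741,  0.861],
       [ 0.   ,  0.   ,  0.   ,  1.   ]])}
jar_center [([261.8, 167.8, 285.4, 215.1], 0.97)]
lane [([294.8, 215.2, 448.3, 320.5], 0.84)]
flap [([337.0, 232.7, 351.6, 259.5], 0.63), ([427.5, 182.5, 452.2, 216.9], 0.52)]
stop_rail [([370.7, 269.1, 430.4, 307.1], 0.81)]
salt_center [([425.9, 184.1, 448.6, 215.0], 0.69)]
tea_center [([231.8, 161.5, 244.1, 176.9], 0.57)]
stopper_center [([298.7, 155.2, 312.5, 177.0], 0.6)]
top {'fx': 452.05329161161546, 'fy': 452.05329161161546, 'cx': 318.16257625113946, 'cy': 199.09551152232964, 'k1': -0.11429683746137269, 'T': array([[-0.015, -0.993,  0.121,  0.475],
       [-0.999,  0.018,  0.027,  0.018],
       [-0.03 , -0.121, -0.992,  1.019],
       [ 0.   ,  0.   ,  0.   ,  1.   ]])}
jar_center [([266.2, 205.0, 291.7, 224.1], 0.85)]
lane [([324.3, 217.3, 469.6, 284.4], 0.84)]
flap [([362.9, 229.3, 372.1, 257.1], 0.64)]
stop_rail [([408.9, 245.6, 451.7, 285.9], 0.59), ([323.4, 217.5, 470.6, 281.8], 0.38)]
salt_center [([425.4, 140.2, 448.2, 164.2], 0.89), ([406.2, 245.0, 460.3, 286.2], 0.49)]
tea_center [([284.9, 152.7, 293.1, 162.2], 0.65), ([210.7, 171.9, 230.6, 195.2], 0.53)]
stopper_center [([285.6, 153.4, 294.1, 164.6], 0.69)]
```

Run:
```python
import cv2,numpy as np
a=cv2.imread('pics/top0.png')[120:300,190:500]; b=cv2.imread('pics/scene0.png')[140:330,210:480]
a=cv2.resize(a,None,fx=2.55,fy=2.55,interpolation=cv2.INTER_CUBIC);cv2.imwrite('pics/a.png',a)
b=cv2.resize(b,None,fx=2.9,fy=2.9,interpolation=cv2.INTER_CUBIC);cv2.imwrite('pics/b.png',b)
```

```text
(no output)
```

View pics/a.png

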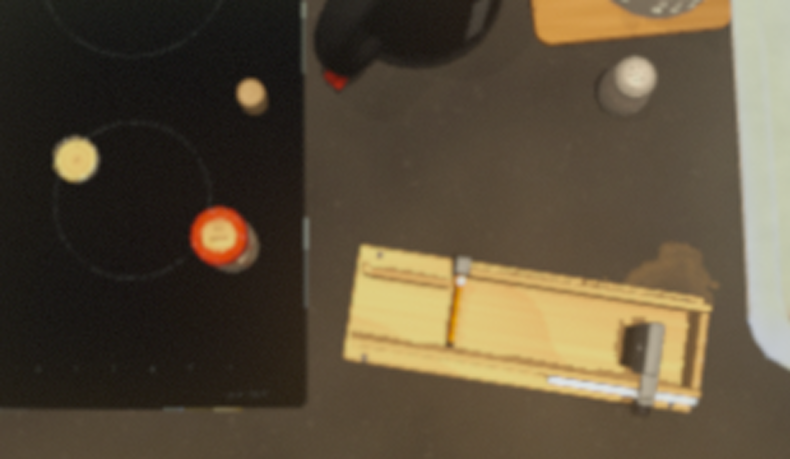

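View pics/b.png

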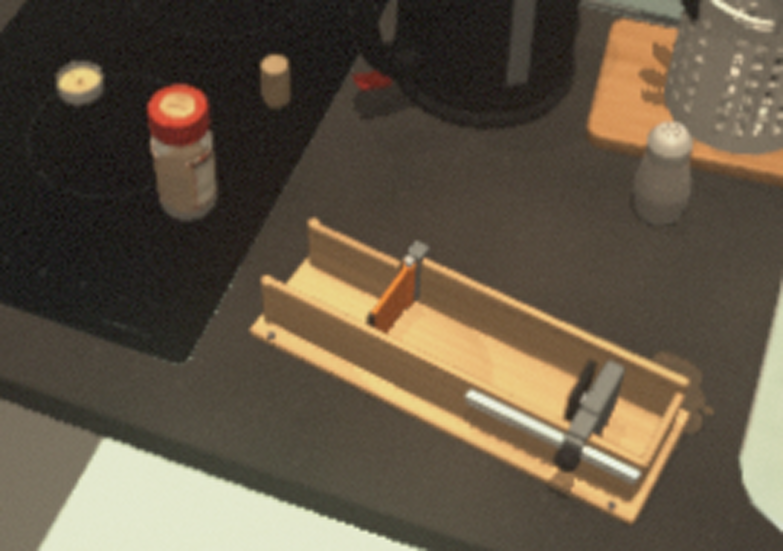

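The top crop shows the jar cap at (275,212) px, flap from about (371,223) to (367,255), rail from (405,269) to (463,277), stop near x = 443 and all bystanders well clear of the path. The scene crop agrees. I'll fit the lane pose from these points.

Run:
```python
from h import *
from scipy.optimize import least_squares
np.set_printoptions(precision=4,suppress=True)
ct,cs=get_calibration('top'),get_calibration('scene')
L=np.array([[.085,-.0365,.047],[.210,-.0365,.047],[0,.033,.057],[0,-.020,.057]])
pt=np.array([[550,379],[697,401],[461,277],[451,345]])/2.55+[190,120]
ps=np.array([[468,396],[638,475],[410,264],[373,318]])/2.9+[210,140]
def W(p,L): 
    c,s=np.cos(p[2]),np.sin(p[2]); return np.c_[c*L[:,0]-s*L[:,1]+p[0],s*L[:,0]+c*L[:,1]+p[1],L[:,2]]
f=lambda p:np.r_[(proj(ct,W(p,L))-pt).ravel(),(proj(cs,W(p,L))-ps).ravel()]
s=least_squares(f,[.4,-.1,-1.6]); print('lane',s.x,'res',f(s.x).reshape(-1,2))
p=s.x
# stop: top of bar z=.069 in top view; black pad
for n,c,px in [('top',ct,np.array([[650,330],[640,400],[624,350]])/2.55+[190,120]),('scene',cs,np.array([[612,365],[575,385]])/2.9+[210,140])]:
    for u in px:
        w=at_z(c,*u,.069)-[p[0],p[1],0]; cc,ss=np.cos(p[2]),np.sin(p[2]); print(n,'stop lane',cc*w[0]+ss*w[1],-ss*w[0]+cc*w[1])
print('jar top',at_z(ct,218/2.55+190,236/2.55+120,.111),'scene',at_z(cs,179/2.9+210,107/2.9+140,.111))
print('wrist cal',np.array(get_calibration('wrist')['T']))
for n,t,z in [('salt',(635,76),.09),('tea',(76,160),.015),('cork',(251,94),.04)]: print(n,at_z(ct,t[0]/2.55+190,t[1]/2.55+120,z))
```

```text
lane [ 0.4921 -0.0608 -1.7391] res [[-0.2121 -0.3973]
 [-0.2592 -0.5202]
 [ 0.2718  1.1899]
 [ 0.6469 -0.695 ]
 [ 0.0311 -0.436 ]
 [ 0.2162  0.9328]
 [-0.3006  0.2683]
 [-0.5173 -0.6232]]
top stop lane 0.15822205307334494 0.014526560821511497
top stop lane 0.15739624285663475 -0.043263020504060924
top stop lane 0.13900837743214833 -0.00482065024213835
scene stop lane 0.16192666157129312 0.019928717697023767
scene stop lane 0.1474302461363007 -0.007202848160550855
jar top [0.56   0.1305 0.111 ] scene [0.5605 0.1278 0.111 ]
wrist cal [[ 0.336   0.892   0.3025  0.1304]
 [ 0.9419 -0.3185 -0.107   0.6173]
 [ 0.0009  0.3208 -0.9471  0.3845]
 [ 0.      0.      0.      1.    ]]
salt [ 0.6882 -0.2116  0.09  ]
tea [0.6392 0.2697 0.015 ]
cork [0.69   0.1101 0.04  ]
```

View pics/top0.png

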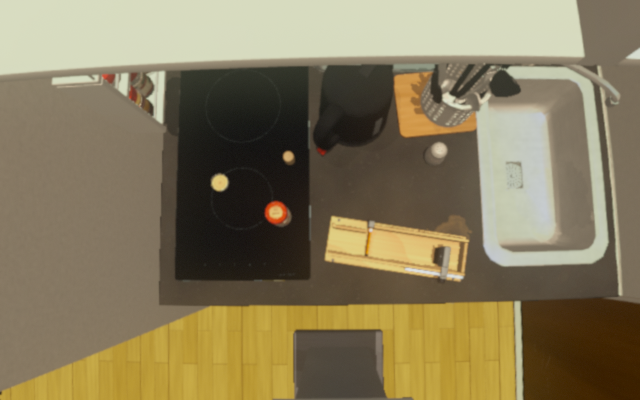

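Run:
```python
from h import *
np.set_printoptions(precision=3,suppress=True)
c=get_calibration('top'); cs=get_calibration('scene')
for u in [(160,305),(162,95),(310,305),(210,307),(0,392)]: print(u,at_z(c,*u,0),at_z(c,*u,-.8))
print(proj(c,[[.209,.588,.208],[.209,.588,.35],[0,0,.0],[.3,.38,0],[.3,.38,.5]]),proj(cs,[[.209,.588,.208]]))
save('wrist','w0.png')
a=cv2.imread('pics/w0.png'); b=cv2.imread('pics/scene0.png'); cv2.imwrite('pics/ws.png',cv2.resize(np.hstack([a,b]),(800,250),interpolation=cv2.INTER_AREA))
```

```text
(160, 305) [0.363 0.411 0.   ] [ 0.275  0.719 -0.8  ]
(162, 95) [0.86 0.42 0.  ] [ 1.162  0.735 -0.8  ]
(310, 305) [0.363 0.068 0.   ] [ 0.274  0.108 -0.8  ]
(210, 307) [0.359 0.294 0.   ] [ 0.268  0.51  -0.8  ]
(0, 392) [0.142 0.826 0.   ] [-0.119  1.459 -0.8  ]
[[ 32.377 395.638]
 [-18.738 418.418]
 [343.332 468.223]
 [172.98  333.067]
 [ 34.609 399.64 ]] [[-20.162 201.573]]
```

View pics/ws.png

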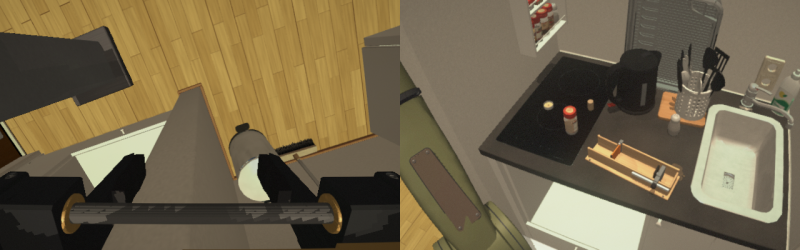

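The left wall's front edge is at about x = 0.31, y = 0.41, between the hand and the counter, so I go round it.

```bash
python3 -m handwheel '[[[0.064,0,-0.179,0,-0.0552,0],[0.064,0,-0.179,0,-0.0552,0],[0.064,0,-0.179,0,-0.0552,0],[0.064,0,-0.179,0,-0.0552,0],[0.064,0,-0.179,0,-0.0552,0],[0.109,0,-0.230,0,-0.0552,0],[0.109,0,-0.230,0,-0.0552,0],[0.189,0,-0.260,0,-0.0552,0],[0.189,0,-0.260,0,-0.0552,0],[0.189,0,-0.260,0,-0.0552,0],[0.259,0,-0.277,0,-0.0552,0],[0.259,0,-0.277,0,-0.0552,0]]]'; python3 -c "
from h import *
s=r.get_state();print(R.from_quat(s['eef_rot']).as_matrix().round(4),s['tool_pos'],s['q'])"
```

```text
clock: 1.85
tool_pos: [0.3622, 0.2404, 0.2093]
eef_rot: [-0.704, 0.059, -0.059, 0.705]
contact_force: [1.1, 0.5, 0.0]
opening: 1.001
[[ 9.860e-01  1.100e-03  1.667e-01]
 [-1.667e-01  5.000e-04  9.860e-01]
 [ 1.000e-03 -1.000e+00  7.000e-04]] [0.36217616 0.24040313 0.20933475] [-0.49163686  0.45791336 -0.2941353   2.10860933  0.22855713  0.60336506
  0.45730831]
```

```bash
python3 -m handwheel '[[[0.214,0,-0.076,0,0,0],[0.214,0,-0.076,0,0,0],[0.214,0,-0.076,0,0,0],[0.214,0,-0.076,0,0,0],[0.214,0,-0.076,0,0,0],[0.214,0.03,-0.076,0,0,0],[0.214,0.03,-0.076,0,0,0],[0.214,0.03,-0.076,0,0,0]]]'
python3 - <<'E'
from h import *
np.set_printoptions(precision=4,suppress=True)
for n in ['wrist','top','scene']:
    c=get_calibration(n); save(n,n+'1.png')
    b=boxes_of('jar_center',n); print(n,[(x['bbox'],x['confidence']) for x in b][:2])
    print(proj(c,[[.560,.1295,.111],[.56,.1295,.005]]))
    for x in b[:1]:
        l,t,rr,d=x['bbox']
        P=[np.array([.56+.0225*np.cos(a),.1295+.0225*np.sin(a),z]) for a in np.linspace(0,6.28,24) for z in (.005,.111)]
        q=proj(c,np.array(P)); print('pred box',q.min(0),q.max(0))
E
```

```text
clock: 2.52
tool_pos: [0.5583, 0.1293, 0.1775]
eef_rot: [0.705, -0.061, 0.059, -0.704]
contact_force: [-0.9, 0.2, 0.4]
opening: 0.996
wrist [([295.9, 149.6, 354.4, 229.5], 0.83)]
[[322.2611 201.9557]
 [322.2646 168.7201]]
pred box [292.8618 147.5625] [351.8508 229.0137]
top []
[[275.9632 212.553 ]
 [281.6943 216.839 ]]
scene [([260.4, 165.9, 285.3, 212.7], 0.96), ([336.2, 232.0, 351.6, 257.2], 0.75)]
[[270.8922 176.8557]
 [274.761  209.4885]]
pred box [260.4331 169.4944] [284.5743 217.0087]
```

View pics/wrist1.png

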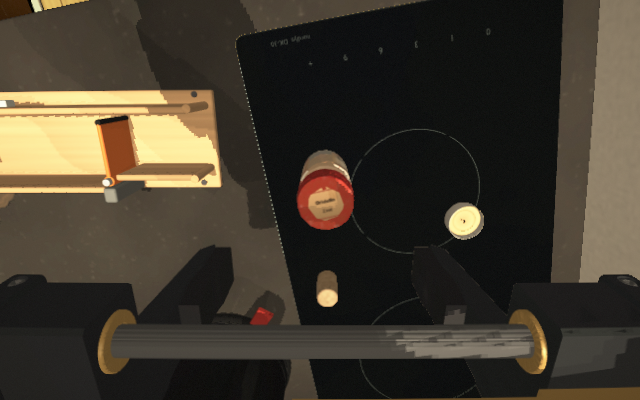

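```bash
python3 -m handwheel '[[[0.001,0.03,0.002,0,0,0],[0.001,0.06,0.002,0,0,0],[0.001,0.08,0.002,0,0,0],[0.001,0.094,0.002,0,0,0],[0.001,0.094,0.002,0,0,0],[0.001,0.094,0.002,0,0,0]]]'; python3 -m handwheel '[[[0,0,0,0,0,0],[0,0,0,0,0,0],[0,0,0,0,0,0],[0,0,0,0,0,0],[0,0,0,0,0,0],[0,0,0,0,0,0],[0,0,0,0,0,0],[0,0,0,0,0,0],[0,0,0,0,0,0],[0,0,0,0,0,0],[0,0,0,0,0,0],[0,0,0,0,0,0]]]' -1 30
```

```text
clock: 3.32
tool_pos: [0.5598, 0.1327, 0.0853]
eef_rot: [0.705, -0.059, 0.059, -0.705]
contact_force: [0.5, -0.1, 0.2]
opening: 1.0
clock: 4.32
tool_pos: [0.5602, 0.1321, 0.085]
eef_rot: [-0.705, 0.059, -0.059, 0.705]
contact_force: [-0.5, 0.4, 0.0]
opening: 0.118
```

Run:
```python
from h import *
im=save('wrist','w2.png')
print(boxes_of('jar_center','wrist'),r.get_state()['opening'])
a=save('scene','s2.png')
cv2.imwrite('pics/c2.png',np.hstack([cv2.resize(im[100:400,170:470],(400,400)),cv2.resize(a[120:320,210:410],(400,400))])[:,:,::-1])
```

```text
[{'bbox': [276.5, 168.5, 365.2, 302.3], 'confidence': 0.95}, {'bbox': [0.0, 87.7, 187.6, 245.1], 'confidence': 0.3}] 0.025085918840966177
```

View pics/c2.png

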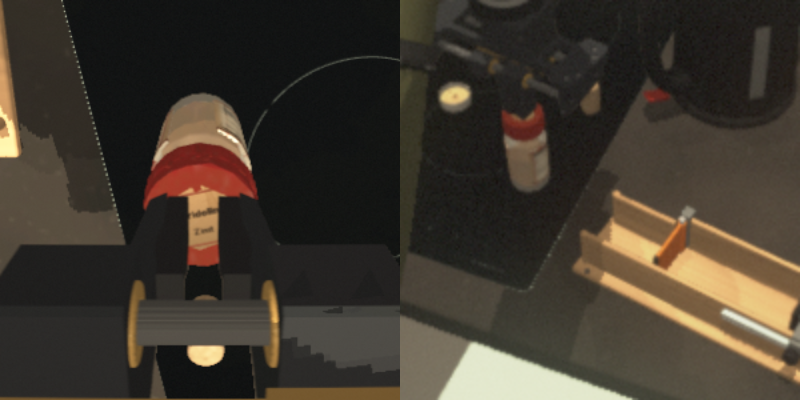

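Run:
```python
from h import *
from scipy.optimize import least_squares
np.set_printoptions(precision=4,suppress=True)
s=r.get_state(); print(s['tool_pos'],s['opening'],s['contact_force'])
cw,cs=get_calibration('wrist'),get_calibration('scene')
bs=boxes_of('jar_center','scene'); bw=boxes_of('jar_center','wrist'); print(bs[:1],bw[:1])
print('tcp',proj(cw,s['tool_pos']),proj(cs,s['tool_pos']), 'wrist cam',np.array(cw['T'])[:3,3])
a=np.linspace(0,6.28,40)
def box(c,p,z0=.005):
    P=np.array([[p[0]+.0225*np.cos(t),p[1]+.0225*np.sin(t),z] for t in a for z in (z0,z0+.106)]); q=proj(c,P); return np.r_[q.min(0),q.max(0)]
for p in [(.56,.131),(.54,.131),(.535,.131)]: print(p,box(cw,p),box(cs,p))
```

```text
[0.5602 0.1321 0.085 ] 0.004065570226415278 [-0.5855 -0.1758 -0.0471]
[{'bbox': [262.0, 171.8, 285.8, 213.7], 'confidence': 0.98}] [{'bbox': [276.5, 168.5, 365.2, 302.3], 'confidence': 0.95}]
tcp [321.3799 237.7986] [270.8323 184.912 ] wrist cam [0.4775 0.1465 0.2604]
(0.56, 0.131) [273.8432 166.5441 364.1216 298.6786] [259.7374 169.2913 283.9887 216.8229]
(0.54, 0.131) [264.906  141.0917 358.7617 265.3489] [255.4625 175.3959 280.2836 223.1851]
(0.535, 0.131) [262.5655 134.5363 357.3513 256.6074] [254.3788 176.9445 279.3452 224.7968]
```

Run:
```python
from h import *
im=save('wrist','w3.png'); a=save('scene','s3.png')
cw,cs=get_calibration('wrist'),get_calibration('scene'); t=r.get_state()['tool_pos']
for c,i in((cw,im),(cs,a)):
    for z,col in((0,(0,255,0)),(.026,(0,0,255))):
        u=proj(c,np.array(t)+[0,0,z]); cv2.circle(i,(int(round(u[0])),int(round(u[1]))),1,col,-1)
cv2.imwrite('pics/c3.png',np.hstack([cv2.resize(im[180:320,250:390],(400,400),interpolation=2),cv2.resize(a[135:225,225:315],(400,400),interpolation=2)])[:,:,::-1])
```

```text
(no output)
```

View pics/c3.png

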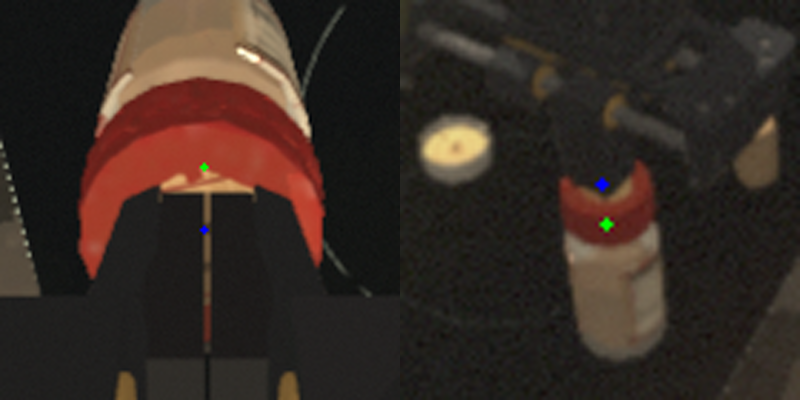

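The fingers shut just above the cap: the true tips sit about 20–25 mm above the reported TCP, so the jar was not touched. I open, go 23 mm lower and grip again.

```bash
python3 -m handwheel '[[[0,0,0,0,0,0],[0,0,0,0,0,0],[0,0,0,0,0,0],[0,0,0,0,0,0],[0,0,0,0,0,0],[0,0,0,0,0,0],[0,0,0,0,0,0],[0,0,0,0,0,0],[0,0,0,0,0,0],[0,0,0,0,0,0],[0,0,0,0,0,0],[0,0,0,0,0,0]]]' 1 30; python3 -m handwheel '[[[0,0.01,0,0,0,0],[0,0.023,0,0,0,0],[0,0.023,0,0,0,0],[0,0.023,0,0,0,0]]]'; python3 -m handwheel '[[[0,0,0,0,0,0],[0,0,0,0,0,0],[0,0,0,0,0,0],[0,0,0,0,0,0],[0,0,0,0,0,0],[0,0,0,0,0,0],[0,0,0,0,0,0],[0,0,0,0,0,0],[0,0,0,0,0,0],[0,0,0,0,0,0],[0,0,0,0,0,0],[0,0,0,0,0,0]]]' -1 30
python3 - <<'E'
from h import *
print(r.get_state()['opening'])
im=save('wrist','w4.png'); a=save('scene','s4.png'); 
for n in('wrist','scene'): print(n,boxes_of('jar_center',n)[:1])
cv2.imwrite('pics/c4.png',np.hstack([cv2.resize(im[150:350,220:420],(400,400),interpolation=2),cv2.resize(a[135:225,225:315],(400,400),interpolation=2)])[:,:,::-1])
E
```

```text
clock: 5.67
tool_pos: [0.5602, 0.1321, 0.085]
eef_rot: [-0.705, 0.059, -0.059, 0.705]
contact_force: [0.3, -0.0, -0.2]
opening: 0.889
clock: 6.0
tool_pos: [0.5594, 0.1319, 0.0611]
eef_rot: [0.705, -0.06, 0.059, -0.704]
contact_force: [-0.5, -1.6, 0.0]
opening: 0.999
clock: 7.0
tool_pos: [0.5603, 0.1321, 0.0621]
eef_rot: [-0.705, 0.059, -0.06, 0.705]
contact_force: [-0.2, -0.4, 1.6]
opening: 0.499
0.4993523997495167
wrist [{'bbox': [270.7, 179.6, 372.6, 325.6], 'confidence': 0.96}]
scene [{'bbox': [258.8, 169.9, 283.9, 212.1], 'confidence': 0.72}]
```

View pics/c4.png

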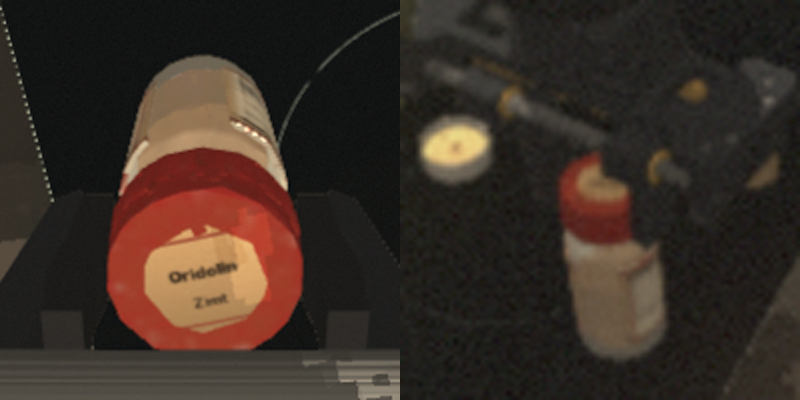

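```bash
python3 -m handwheel '[[[0,-0.02,0,0,0,0],[0,-0.05,0,0,0,0],[0,-0.08,0,0,0,0],[0,-0.09,-0.02,0,0,0],[-0.01,-0.09,-0.05,0,0,0],[-0.018,-0.09,-0.08,0,0,0],[-0.026,-0.09,-0.11,0,0,0],[-0.032,-0.09,-0.14,0,0,0],[-0.035,-0.09,-0.154,0,0,0],[-0.035,-0.09,-0.154,0,0,0],[-0.035,-0.09,-0.154,0,0,0]]]' - 40
python3 - <<'E'
from h import *
np.set_printoptions(precision=4,suppress=True)
s=r.get_state(); t=s['tool_pos']; print(s['opening'],t, R.from_quat(s['eef_rot']).as_matrix())
im=save('wrist','w5.png'); cw=get_calibration('wrist')
a=np.linspace(0,6.28,40)
def box(c,p,z0):
    P=np.array([[p[0]+.0225*np.cos(t),p[1]+.0225*np.sin(t),z] for t in a for z in (z0,z0+.106)]); q=proj(c,P); return np.r_[q.min(0),q.max(0)]
print(boxes_of('jar_center','wrist')[:1]); 
for d in(-.004,0,.004): print(d,box(cw,(t[0]+d,t[1]),t[2]-.057))
# lane model overlay
p=[.4921,-.0608,-1.7391]
def W(L):
    L=np.atleast_2d(L);c,s_=np.cos(p[2]),np.sin(p[2]); return np.c_[c*L[:,0]-s_*L[:,1]+p[0],s_*L[:,0]+c*L[:,1]+p[1],L[:,2]]
for l in([(-.078,.027,.056),(.206,.039,.056)],[(-.078,-.027,.056),(.206,-.027,.056)],[(0,.033,.057),(0,-.02,.057)],[(.085,-.0365,.047),(.21,-.0365,.047)]):
    q=proj(cw,W(l)); cv2.line(im,*[tuple(int(v) for v in np.round(x)) for x in q],(0,255,255),1)
cv2.imwrite('pics/c5.png',im[:,:,::-1])
E
```

```text
clock: 8.12
tool_pos: [0.4998, -0.0142, 0.1519]
eef_rot: [-0.704, 0.06, -0.06, 0.705]
contact_force: [-0.3, 1.2, -1.7]
opening: 0.497
0.4967134230673898 [ 0.4998 -0.0142  0.1519] [[ 0.9856 -0.0002  0.1692]
 [-0.1692  0.0005  0.9856]
 [-0.0003 -1.      0.0004]]
[{'bbox': [270.8, 179.3, 374.4, 324.3], 'confidence': 0.82}]
-0.004 [264.0244 168.0999 368.5785 321.0263]
0 [266.0874 173.514  369.7109 328.1356]
0.004 [268.1155 178.8719 370.8221 335.121 ]
```

View pics/c5.png

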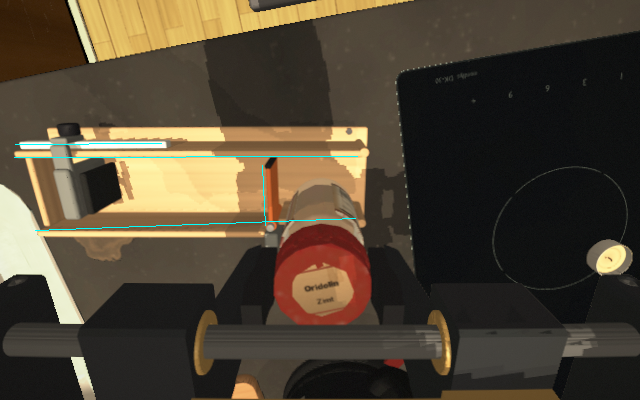

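The overlay fits: a uniform shift of about 5 px right affects the jar and lane equally, so their relative alignment is within about 1–2 mm. I lower the jar.

```bash
python3 -m handwheel '[[[0,0.03,0,0,0,0],[0,0.05,0,0,0,0],[0,0.065,0,0,0,0],[0,0.075,0,0,0,0],[0,0.08,0,0,0,0],[0,0.08,0,0,0,0]]]';  python3 -m handwheel '[[[0,0.003,0,0,0,0],[0,0.006,0,0,0,0],[0,0.006,0,0,0,0],[0,0.006,0,0,0,0]]]'
```

```text
clock: 8.72
tool_pos: [0.4998, -0.0122, 0.071]
eef_rot: [-0.704, 0.059, -0.058, 0.705]
contact_force: [0.1, -1.2, -0.8]
opening: 0.499
clock: 9.05
tool_pos: [0.5002, -0.0138, 0.0663]
eef_rot: [-0.705, 0.059, -0.06, 0.705]
contact_force: [0.4, -1.1, -1.0]
opening: 0.494
```

```bash
python3 -m handwheel '[[[0,0,0,0,0,0],[0,0,-0.006,0,0,0],[0,0,-0.012,0,0,0],[0,0,-0.018,0,0,0],[0,0,-0.024,0,0,0],[0,0,-0.030,0,0,0],[0,0,-0.036,0,0,0],[0,0,-0.042,0,0,0],[0,0,-0.048,0,0,0],[0,0,-0.054,0,0,0],[0,0,-0.060,0,0,0],[0,0,-0.060,0,0,0]]]';  python3 -m handwheel '[[[0,0,-0.006,0,0,0],[0,0,-0.012,0,0,0],[0,0,-0.018,0,0,0],[0,0,-0.024,0,0,0],[0,0,-0.03,0,0,0],[0,0,-0.036,0,0,0],[0,0,-0.042,0,0,0],[0,0,-0.046,0,0,0],[0,0,-0.05,0,0,0],[0,0,-0.05,0,0,0]]]'
python3 - <<'E'
from h import *
im=save('wrist','w6.png'); a=save('top','t6.png')
for n in('wrist','top'):print(n,boxes_of('stop_rail',n)[:1],boxes_of('jar_center',n)[:1],boxes_of('flap',n)[:1])
cv2.imwrite('pics/c6.png',np.hstack([cv2.resize(im[60:360,20:420],(533,400),interpolation=2),cv2.resize(a[200:300,370:437],(267,400),interpolation=2)])[:,:,::-1])
E
```

```text
clock: 10.05
tool_pos: [0.4881, -0.0755, 0.0657]
eef_rot: [0.705, -0.061, 0.059, -0.704]
contact_force: [-3.0, 0.4, 0.6]
opening: 0.496
clock: 10.88
tool_pos: [0.4807, -0.1243, 0.066]
eef_rot: [0.705, -0.061, 0.06, -0.704]
contact_force: [-3.3, -1.9, 0.2]
opening: 0.496
wrist [{'bbox': [81.4, 140.4, 293.2, 272.4], 'confidence': 0.73}] [{'bbox': [271.2, 188.4, 374.8, 329.6], 'confidence': 0.73}] [{'bbox': [365.4, 234.1, 438.6, 285.9], 'confidence': 0.87}]
top [{'bbox': [326.8, 214.2, 409.5, 275.9], 'confidence': 0.24}] [] []
```

View pics/c6.png

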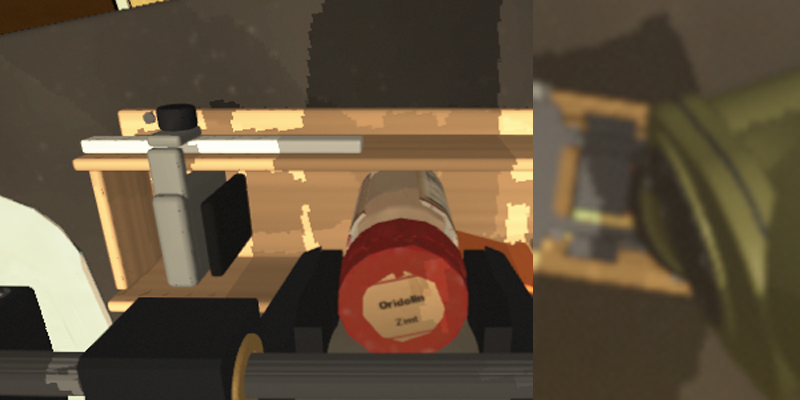

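Run:
```python
from h import *
c=get_calibration('wrist'); p=[.4921,-.0608,-1.7391]
for u,v,z in[(203,205,.068),(208,275,.068),(245,175,.020),(250,250,.020)]:
    for b in(0,4.5):
        w=at_z(c,20+u/1.3325-b,60+v/1.3325,z)-[p[0],p[1],0]; cc,ss=np.cos(p[2]),np.sin(p[2]); print(z,b,round(cc*w[0]+ss*w[1],4),round(-ss*w[0]+cc*w[1],4))
print(r.get_state()['contact_force'])
```

```text
0.068 0 0.1466 -0.0168
0.068 4.5 0.1491 -0.0168
0.068 0 0.1492 0.0162
0.068 4.5 0.1518 0.0162
0.02 0 0.1453 -0.0147
0.02 4.5 0.1484 -0.0147
0.02 0 0.1475 0.0285
0.02 4.5 0.1508 0.0285
[-4.17053915 -3.72619763 -0.11311718]
```

```bash
python3 -m handwheel '[[[0,0,-0.008,0,0,0],[0,0,-0.016,0,0,0],[0,0,-0.024,0,0,0],[0,0,-0.032,0,0,0],[0,0,-0.04,0,0,0],[0,0,-0.046,0,0,0],[0,0,-0.048,0,0,0],[0,0,-0.048,0,0,0],[0,0,-0.048,0,0,0]]]'
cat > f.py <<'E'
from h import *
F=[];P=[]
for i in range(4):
    s=r.get_state();F.append(s['contact_force']);P.append(s['tool_pos'])
    snapshot('top')
f=np.mean(F,0);t=np.mean(P,0);d=np.array([-.1674,-.9859,0]); print('push',round(-f@d,2),'std',np.std(np.array(F)@d).round(2),'f',f.round(1),'lane x',round((t-[.4921,-.0608,0])@d,4),'opening',s['opening'],s['clock'])
E
python3 f.py
```

```text
clock: 12.03
tool_pos: [0.4735, -0.1693, 0.066]
eef_rot: [-0.704, 0.059, -0.06, 0.705]
contact_force: [-0.3, 0.3, -1.0]
opening: 0.496
push -0.26 std 0.32 f [-0.3 -0.2 -1.4] lane x 0.1099 opening 0.49803446971274234 12.1833
```

```bash
python3 -m handwheel '[[[0,0,-0.002,0,0,0],[0,0,-0.004,0,0,0],[0,0,-0.006,0,0,0],[0,0,-0.008,0,0,0],[0,0,-0.008,0,0,0]]]' >/dev/null; python3 f.py;  python3 -m handwheel '[[[0,0,-0.001,0,0,0],[0,0,-0.002,0,0,0],[0,0,-0.002,0,0,0],[0,0,-0.002,0,0,0]]]'>/dev/null; python3 f.py
```

```text
push 0.23 std 0.65 f [ 0.3  0.2 -1.4] lane x 0.1187 opening 0.4907521379546351 12.8
push -0.23 std 0.17 f [-0.1 -0.2 -1. ] lane x 0.1204 opening 0.49733105865258725 13.3333
```

```bash
python3 -m handwheel '[[[0,0,-0.001,0,0,0],[0,0,-0.002,0,0,0],[0,0,-0.002,0,0,0],[0,0,-0.002,0,0,0]]]' >/dev/null; python3 f.py;  python3 -m handwheel '[[[0,0,-0.001,0,0,0],[0,0,-0.001,0,0,0],[0,0,-0.001,0,0,0]]]'>/dev/null; python3 f.py
```

```text
push 1.67 std 0.72 f [ 0.1  1.7 -0.6] lane x 0.1219 opening 0.4940823482262508 13.8667
push 3.47 std 0.45 f [ 0.5  3.4 -0.1] lane x 0.1228 opening 0.49342827722905247 14.3167
```

```bash
python3 -m handwheel '[[[0,0,-0.001,0,0,0],[0,0,-0.001,0,0,0],[0,0,-0.001,0,0,0]]]' >/dev/null; python3 f.py
```

```text
push 5.27 std 0.52 f [0.8 5.2 0.4] lane x 0.1235 opening 0.49658413580063354 14.7667
```

```bash
python3 -m handwheel '[[[0,0,-0.001,0,0,0],[0,0,-0.001,0,0,0],[0,0,-0.001,0,0,0]]]' >/dev/null; python3 f.py; python3 -m handwheel '[[[0,0,-0.001,0,0,0],[0,0,-0.001,0,0,0],[0,0,-0.001,0,0,0]]]' >/dev/null; python3 f.py
```

```text
push 6.2 std 0.46 f [0.3 6.2 0.7] lane x 0.1239 opening 0.4969314258820545 15.2167
push 7.77 std 0.48 f [0.7 7.8 0.8] lane x 0.1243 opening 0.49396580229151515 15.6667
```

```bash
python3 -m handwheel '[[[0,0,-0.001,0,0,0],[0,0,-0.001,0,0,0],[0,0,-0.001,0,0,0]]]' >/dev/null; python3 f.py
python3 - <<'E'
from h import *
im=save('wrist','w7.png'); a=save('scene','s7.png')
cv2.imwrite('pics/c7.png',np.hstack([cv2.resize(im[60:360,20:420],(533,400),interpolation=2),cv2.resize(a[220:320,340:407],(267,400),interpolation=2)])[:,:,::-1])
E
```

```text
push 7.97 std 0.3 f [0.9 7.9 1.7] lane x 0.1247 opening 0.49595744632872985 16.1167
```

View pics/c7.png

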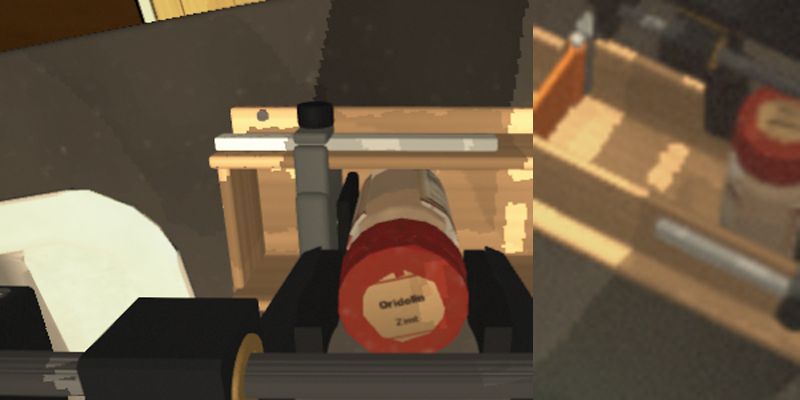

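```bash
python3 -m handwheel '[[[0,0,-0.001,0,0,0],[0,0,-0.001,0,0,0],[0,0,-0.001,0,0,0]]]' >/dev/null; python3 f.py
python3 -m handwheel '[[[0,0,0.001,0,0,0],[0,0,0.002,0,0,0],[0,0,0.003,0,0,0],[0,0,0.004,0,0,0],[0,0,0.005,0,0,0],[0,0.001,0.005,0,0,0],[0,0.001,0.005,0,0,0]]]' >/dev/null; python3 f.py
```

```text
push 9.56 std 0.26 f [0.4 9.6 1.8] lane x 0.1252 opening 0.495827104858288 16.6667
push 4.73 std 0.26 f [0.2 4.8 1. ] lane x 0.1232 opening 0.49497244406114543 17.45
```

```bash
python3 -m handwheel '[[[0,0,0.001,0,0,0],[0,0,0.002,0,0,0],[0,0,0.003,0,0,0],[0,0,0.004,0,0,0],[0,0,0.004,0,0,0],[0,0,0.004,0,0,0]]]' >/dev/null; python3 f.py
```

```text
push -2.12 std 0.51 f [-0.2 -2.1  3.7] lane x 0.1207 opening 0.49662463149847397 18.15
```

```bash
python3 -m handwheel '[[[0,0,0,0,0,0],[0,0,0,0,0,0],[0,0,0,0,0,0],[0,0,0,0,0,0],[0,0,0,0,0,0],[0,0,0,0,0,0],[0,0,0,0,0,0],[0,0,0,0,0,0],[0,0,0,0,0,0],[0,0,0,0,0,0]]]' 1; python3 -m handwheel '[[[0,-0.01,0,0,0,0],[0,-0.03,0,0,0,0],[0,-0.06,0,0,0,0],[0,-0.09,0,0,0,0],[0,-0.12,0,0,0,0],[0,-0.15,0,0,0,0],[-0.0,-0.15,0.04,0,0,0],[0,-0.15,0.08,0,0,0],[0,-0.15,0.12,0,0,0],[0,-0.15,0.16,0,0,0],[0,-0.15,0.16,0,0,0],[0,-0.15,0.16,0,0,0]]]'
python3 - <<'E'
from h import *
a=save('scene','s8.png'); t=save('top','t8.png'); w=save('wrist','w8.png')
for n in('scene','wrist'):
    for k in('jar_center','flap','stop_rail'): print(n,k,boxes_of(k,n)[:1])
cv2.imwrite('pics/c8.png',np.hstack([cv2.resize(a[190:340,280:480],(533,400),interpolation=2),cv2.resize(w[60:360,0:300],(266,266),interpolation=2).repeat(1,0)if 0 else cv2.resize(w[40:340,0:200],(267,400))])[:,:,::-1])
E
```

```text
clock: 19.03
tool_pos: [0.4719, -0.1785, 0.065]
eef_rot: [-0.705, 0.059, -0.059, 0.705]
contact_force: [0.0, -0.3, 0.0]
opening: 0.998
clock: 20.03
tool_pos: [0.499, -0.0176, 0.2152]
eef_rot: [-0.704, 0.057, -0.057, 0.705]
contact_force: [-0.9, -0.9, -1.0]
opening: 0.998
scene jar_center [{'bbox': [383.5, 240.1, 410.0, 281.1], 'confidence': 0.65}]
scene flap [{'bbox': [338.0, 231.1, 351.4, 257.8], 'confidence': 0.76}]
scene stop_rail [{'bbox': [371.2, 266.6, 426.9, 307.6], 'confidence': 0.74}]
wrist jar_center [{'bbox': [110.0, 144.1, 205.3, 213.6], 'confidence': 0.75}]
wrist flap [{'bbox': [283.6, 145.9, 295.0, 202.2], 'confidence': 0.93}]
wrist stop_rail [{'bbox': [81.0, 116.7, 205.3, 174.0], 'confidence': 0.72}]
```

View pics/c8.png

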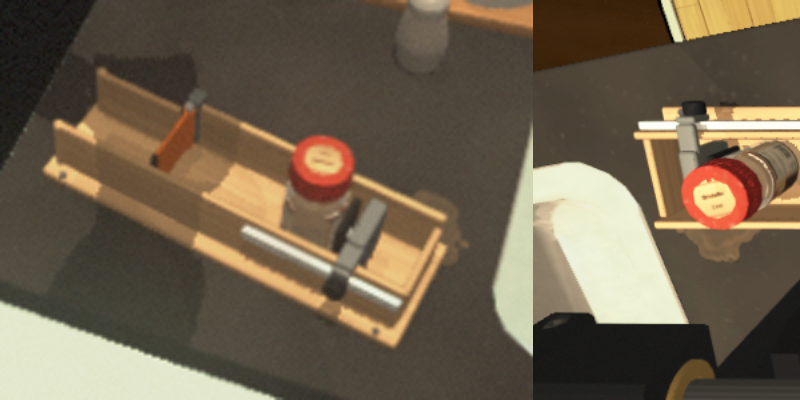

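The jar stands upright next to the end stop, the flap is shut across the gate, and the gripper is open and clear. The bystanders look undisturbed, so I hand it in.

```bash
python3 -c "
from h import *
print(r.get_state()['qd']); print(job.finish_job())"
```

```text
[-0.00600526  0.00029231 -0.00236891 -0.00057642 -0.00089488  0.00038433
 -0.00032689]
the job is handed in; nothing more can be done
None
```

The spice jar is in the lane, standing upright next to the end stop, with the flap shut behind it. I handed the job in just after 20 s on the clock; no verdict was reported.

- **Grasp:** The first one closed in the air just above the cap, because the real fingertips sit about 20–25 mm higher than the reported TCP. Neither the images nor the force showed the jar moving. I went 23 mm lower and gripped the cap properly.
- **Push:** I set the jar in the mouth and pushed it through the flap. I then pressed it on the pad in 1 mm steps to a measured 9.6 N, under the 16 N limit. After that I eased off, let go and lifted away.
- **Last checks:** In the final scene and wrist pictures the jar is upright at lane x of about 0.12 m, and the flap lies across the gate where it started. The gripper was open and about 0.15 m above where it let go, with the arm nearly still.
- **Not confirmed:** The flap's opening while the jar passed and the pad force were judged only from the pictures and the wrist force. The salt shaker shows in the last picture; I did not re-measure the tea light or cork after the lift.

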